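# Pack the sample tray

### The arm

A 6-joint arm with a two-finger parallel gripper is mounted at the origin on a cart in front of the work surface, level with it; the furniture and walls round the work are solid. World frame = base frame: x ahead of the robot, y to its left, z up, the work surface at z = 0. Lengths are in mm, angles in degrees, forces in N, time in s.
With the tool pointing down it reaches from about 300 to 850 mm from the base axis. Payload 4.2 kg.
Tool frame: the origin (TCP) lies at the very end of the fingers, on their centre line; the grasp point (between the pads) lies 19 mm behind it (env.grasp_offset is the distance from the TCP to the grasp point, in mm); z points along the fingers, y is the line along which they close (so a half turn about z gives the same grasp; the last joint's range is limited). The gripper opens to 91 mm and grips with 3 to 60 N. Pads are 32 mm wide; open, the fingers measure 118 mm over their backs; the gripper's body (76 mm by 178 mm) begins 60 mm behind the grasp point.
Start: joints at [-64.343, 18.312, 89.639, -0, 72.044, -1.146], TCP at [259.287, -513.238, 213.976] pointing down, gripper open.
Joint ranges: [-177.97, 177.97], [-48.28, 115.42], [12.27, 149.76], [-77.06, 257.06], [2.81, 150.46], [-146.56, 146.56]. Speed limits (degrees/s): [147.25, 147.25, 180, 180, 180, 180].

### API

Orientations are given as [roll, pitch, yaw] about the fixed x, y, z axes, in that order (R = Rz(yaw) Ry(pitch) Rx(roll)).
In Python, from workcell import env gives the robot as it stands. The module is installed in compiled form; this text tells all that it offers.
- The arm moves only by the tool send_rows, never from a script. Its argument "motion" is a list of rows, each an object of numbers: "tx", "ty", "tz": the shift along the tool's x, y, z in units of 500 mm (1.0 is 500 mm); "rx", "ry", "rz": the turn, a rotation vector about the tool's x, y, z in units of 30 degrees (1.0 is 30 degrees); "gripper": the closure, from -1 (fully open) to 1 (shut). In form: [{"tx": .., "ty": .., "tz": .., "rx": .., "ry": .., "rz": .., "gripper": ..}, ...]. A call has 1 to 12 rows; each row shifts and turns the commanded pose from where the row before left it, along the tool's axes as they then stand; what a row does not reach is not made up. A row lasts 1/8 s, in which the tool goes at most 62.5 mm and 10.7 degrees, less where a joint would pass 70% of its speed; a pose out of reach is approached as far as the arm can. A call with a number of a shift or a turn outside -1 to 1 is refused whole. A call with a gripper value outside its range is refused whole. The fingers move at their own pace and stop on an object; "grip_force" is the grip in N (left out, the last holds). Time passes only in rows, so rows that do not move let the fingers close. It gives the time, the measured TCP pose, the force, the opening and the grip force at its end, in the units of the state.
- env.state(): the state, without advancing time (a new reading comes with each control period).
- env.grab_frame(name): name is "scene" or "top"; returns a dict with "frame" (480x640x3 uint8, red, green, blue), "vertical_fov" (degrees; the focal length in pixels is half the picture's height over the tangent of half this angle, whatever the lens; pixels are square), "cx", "cy" (the principal point, pixels), "rvec" (rotation vector, rad) and "tvec" (3), from world to camera coordinates, as OpenCV has them. Camera axes: x right, y down, z forward; pixel columns grow to the right and rows downward; lengths in mm; the calibration is good to about 2 mm. A picture is of the moment at which its call begins. There is no depth.
- env.job_done(): hands the job in; it is judged then, once.
The state is a dict: "time_s": time; "qpos": joint angles; "qvel": joint speeds; "effort": joint torques, N m; "ee_pos": TCP position; "ee_rot": TCP orientation; "force": force on the tool from outside, world axes, zero at the start; "torque": the same for the moment, N m; "gripper_width": finger opening in mm; "gripper_force": force on a finger pad.
Only numpy, scipy, OpenCV 4.12 (cv2) and the standard library are available. Lean on these libraries where they do the work, as an engineer would, in place of code of your own. Each camera call takes 0.05 s, during which the arm holds its last target. There are 200 camera calls.

### The job

Pack the grey divided tray for the microscope bench: the two tall vials upright in the two small square pockets, one in each, the larger flat carton lying flat in the long middle pocket, and the smaller beaker upright in the wide pocket at the other end. Set the glass down, do not drop it, and leave the short vial, the larger beaker, the smaller carton, the tape roll and the clamp where they are.

Things in the scene. Friction and masses are not known exactly. Their poses are not given: they have to be found in the camera images.
- tray: Low grey tray, fixed, any yaw. Origin: centre of underside; x along its 121 mm side, y along its 208 mm side. Floor top at 4 mm, rim and 3 mm partitions to 14 mm height. Pockets (inside x by y; centre x, y in mm): two small square, 56x56, (-29.5, -73) and (29.5, -73); long middle, 115x64, (0, -10); wide one at the end opposite the small ones, 115x76, (0, 63).
- vial_a: One of the two tall glass vials, white ribbed screw cap, 27 mm diameter, 72 mm tall, standing. Origin: centre of its underside, z up its axis. About 40 g. To go into a small square pocket.
- vial_b: The other tall glass vial, white ribbed screw cap, 27 mm diameter, 72 mm tall, standing. Origin: centre of its underside, z up its axis. About 40 g. To go into a small square pocket.
- beaker_50: The smaller glass beaker, standing, with some brown contents; 46 mm across x, 50 mm across y (spout), 58 mm tall; thin walls, grip it across the outside. Origin: centre of its underside, z up. About 50 g. To go into the wide end pocket.
- slide_box: The larger flat carton (white and dark red), 34 mm (x) by 82 mm (y) by 30 mm tall, lying. Origin: centre of its underside, z up. To go into the long middle pocket, its length along the pocket.
- vial_c: The short vial with a dark cap, 22 mm diameter, 58 mm tall, standing. Origin: centre of its underside. Does not belong in the tray.
- beaker_100: The larger, empty glass beaker, 54 mm (x) by 58 mm (y, spout), 70 mm tall, standing. Origin: centre of its underside. Does not belong in the tray.
- ph_strips: The smaller flat carton (white and ochre), 30 mm (x) by 66 mm (y) by 22 mm tall. Origin: centre of its underside. Does not belong in the tray.
- tape_roll: Roll of yellow label tape lying flat, 59 mm diameter, 19 mm tall. Origin: centre of its underside. A bystander.
- clamp_spare_b: Stainless pipe clamp with a wing nut, lying flat, 56 mm (x) by 79 mm (y) by 17 mm tall. Origin: about its centre, on the underside. A bystander.

How it is judged:
By the outcome, as a careful person would: the job done as asked, in the order asked, and still so for the second after the job is handed in, with the robot touching nothing.
It also fails if it takes over 131 s, if anything falls off the work surface, if the arm or the gripper's body presses on something with over 40 N, if the wrist force passes 120 N, or if a joint passes its speed limit or range.

## Working session

There is one attempt and no reset: what is moved stays moved. The work goes in short steps, Python scripts to look and compute and a tool call to move; the robot and the scene stay as the last step left them, time stands still between calls to the robot, and variables do not carry over. Pictures are saved under pics/ and viewed, at most 14 in all, crops included, and the job is handed in when it is done.

Besides the shell and the picture viewer there is one more tool, called after ">>>" by a JSON object that holds its "method" and its "body", one argument or row to a line. send_rows: Moves the arm, as the interface text tells. Shifts and turns lie within -1 to 1; 1 stands for 500 mm of shift or 30 degrees of turn. Its arguments: {"type":"object","properties":{"motion":{"type":"array"},"grip_force":{"type":"number"}},"required":["motion"]}

```bash
mkdir -p pics; cat > h.py <<'E'
import numpy as np, cv2, json
from workcell import env
def grab(n):
    d=env.grab_frame(n); f=240/np.tan(np.radians(d["vertical_fov"])/2)
    K=np.array([[f,0,d["cx"]],[0,f,d["cy"]],[0,0,1.]])
    return d["frame"],K,np.array(d["rvec"],float).ravel(),np.array(d["tvec"],float).ravel()
def ray(K,r,t,uv,z):
    R=cv2.Rodrigues(r)[0]; c=-R.T@t
    uv=np.atleast_2d(np.asarray(uv,float))
    d=np.c_[uv,np.ones(len(uv))]@np.linalg.inv(K).T@R
    return c+d*((z-c[2])/d[:,2])[:,None]
def save(im,n): cv2.imwrite("pics/"+n,cv2.cvtColor(im,cv2.COLOR_RGB2BGR))
E
python3 - <<'E'
from h import *
for n in("top","scene"):
    f,K,r,t=grab(n); save(f,n+"1.png"); R=cv2.Rodrigues(r)[0]; print(n,K[0,0],K[:2,2],-R.T@t,R[2])
    print(ray(K,r,t,[(0,0),(639,0),(639,479),(0,479)],0).round())
print(env.state())
E
```

```text
top 473.94325500814557 [317.36512481 246.68913113] [ 412.20550042  -60.38914567 1012.15145625] [ 0.14214578 -0.01476464 -0.98973561]
[[1114.  667.    0.]
 [1164. -823.    0.]
 [  94. -741.    0.]
 [  75.  547.    0.]]
scene 598.0474669024896 [310.53923157 231.3667907 ] [-25.56122653 816.77687758 679.52029333] [ 0.48059826 -0.71679518 -0.50520291]
[[ 4221. -1681.     0.]
 [  442. -3643.     0.]
 [  -94.   162.     0.]
 [  615.   615.     0.]]
{'time_s': 0.1, 'qpos': array([-6.43423796e+01,  1.83492067e+01,  8.96991958e+01, -1.49519010e-03,
        7.20450406e+01, -1.14517615e+00]), 'qvel': array([-0.11565428, -0.12962183, -0.20717477,  0.10121011,  0.00525444,
        0.03503518]), 'effort': array([ 5.05157223e-04, -4.13335562e+01, -2.32510310e+01,  7.28705898e-02,
        4.21651674e-02, -6.64767526e-05]), 'ee_pos': array([ 259.08237387, -512.81387259,  213.19354052]), 'ee_rot': array([-1.79906547e+02, -4.46194619e-04,  2.68032583e+01]), 'force': array([-0.21204635,  0.04554732, -0.06803679]), 'torque': array([ 0.04086591,  0.00548384, -0.01405103]), 'gripper_force': 0.0, 'gripper_width': 91.28562577679756}
```

View pics/top1.png

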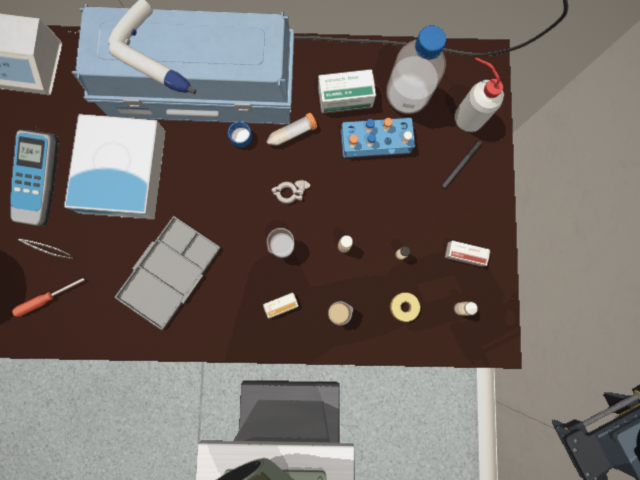

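View pics/scene1.png

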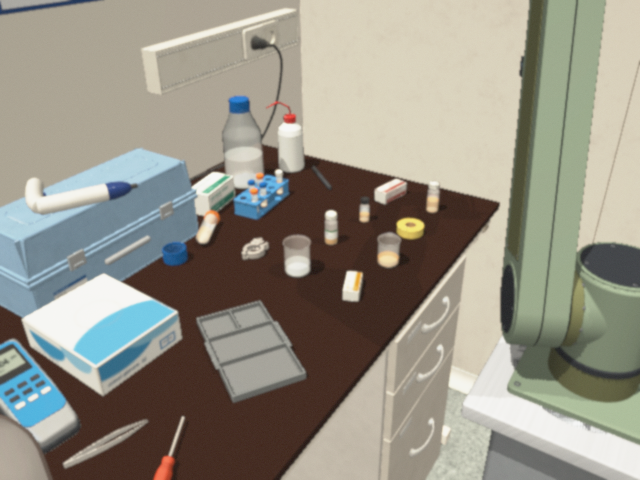

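Top view: tray corners are near (174,217), (219,243), (166,328), (115,297), with the small pockets at the upper-right end. Tall vials (white caps) are at (345,243) and (466,309), the short vial at (403,253), the slide box at (468,253), beaker_50 at (341,313), beaker_100 at (281,243) and ph_strips at (281,306).

```bash
python3 - <<'E'
from h import *
f,K,r,t=grab("top")
hsv=cv2.cvtColor(f,cv2.COLOR_RGB2HSV)
def con(m,x0,y0,x1,y1):
    z=np.zeros_like(m); z[y0:y1,x0:x1]=m[y0:y1,x0:x1]
    c=max(cv2.findContours(z,cv2.RETR_EXTERNAL,cv2.CHAIN_APPROX_NONE)[0],key=cv2.contourArea)
    return cv2.convexHull(c)[:,0,:]
br=((f.max(2)>70)*255).astype(np.uint8)
wh=(((f.min(2)>150))*255).astype(np.uint8)
# tray: rim top z=14
c=con(br,105,205,232,335); P=ray(K,r,t,c,14)[:,:2]
(cx,cy),s,a=cv2.minAreaRect(P.astype(np.float32)); B=cv2.boxPoints(((cx,cy),s,a))
print("tray",cx,cy,s,a); print(B)
c4=ray(K,r,t,[(174,217),(219,243),(166,328),(115,297)],14); print(c4.round(1))
for n,b in dict(v1=(330,230,360,258),v2=(450,295,482,322)).items():
    c=con(wh,*b); (e,s,a)=cv2.minAreaRect(c.astype(np.float32)); Q=ray(K,r,t,c,72)[:,:2]
    print(n,"cap px",e,s,cv2.minEnclosingCircle(Q.astype(np.float32)))
    c=con(br,*b); print("  bbox",cv2.boundingRect(c), cv2.boundingRect(con(wh,*b)))
for n,b,z in (("slide",(438,232,498,275),30),("ph",(255,285,305,325),22)):
    c=con(br,*b); print(n,cv2.minAreaRect(ray(K,r,t,c,z)[:,:2].astype(np.float32)))
    c=con(wh,*b); print(n,cv2.minAreaRect(ray(K,r,t,c,z)[:,:2].astype(np.float32)))
for n,b,z in (("b50",(322,295,362,332),58),("b100",(260,222,302,262),70),("tape",(385,287,425,325),19),("vc",(392,242,415,264),58)):
    c=con(br,*b); print(n,cv2.minAreaRect(ray(K,r,t,c,z)[:,:2].astype(np.float32)))
cr=[cv2.resize(f[y:y+67,x:x+80],(400,300)[::1],interpolation=cv2.INTER_CUBIC) for x,y in((305,275),(430,225),(430,275),(310,215))]
save(np.vstack([np.hstack(cr[:2]),np.hstack(cr[2:])]),"crop1.png")
E
```

```text
tray 495.5008850097656 239.60923767089844 (134.42604064941406, 211.5789337158203) 57.75731658935547
[[370.16602  239.20012 ]
 [549.1186   126.321365]
 [620.83575  240.01836 ]
 [441.88318  352.8971  ]]
[[612.4 232.2  14. ]
 [558.6 133.6  14. ]
 [378.6 233.7  14. ]
 [440.  343.4  14. ]]
v1 cap px (345.5, 241.5) (11.0, 11.0) ((559.9198608398438, -131.6072540283203), 12.144048690795898)
  bbox (337, 235, 17, 18) (340, 236, 12, 12)
v2 cap px (467.0, 307.5) (11.0, 18.0) ((431.51953125, -373.24200439453125), 18.37761878967285)
  bbox (453, 301, 25, 15) (458, 302, 19, 12)
slide ((547.5556030273438, -390.5144348144531), (93.42176055908203, 41.77338409423828), 78.0067138671875)
slide ((549.141845703125, -393.10052490234375), (84.52311706542969, 33.73147201538086), 78.3021469116211)
ph ((430.77032470703125, -0.52960205078125), (34.45286560058594, 70.72639465332031), 23.055049896240234)
ph ((431.3800048828125, -0.6280403137207031), (29.163625717163086, 66.11063385009766), 22.574796676635742)
b50 ((417.6861267089844, -121.59130859375), (48.962257385253906, 48.86947250366211), 64.73269653320312)
b100 ((555.3916015625, 0.8167839050292969), (61.02922439575195, 56.234317779541016), 1.5985983610153198)
tape ((432.688232421875, -260.15093994140625), (62.55825424194336, 62.687374114990234), 45.61540222167969)
vc ((540.1356201171875, -246.88949584960938), (23.585451126098633, 32.47913360595703), 27.74672508239746)
```

View pics/crop1.png

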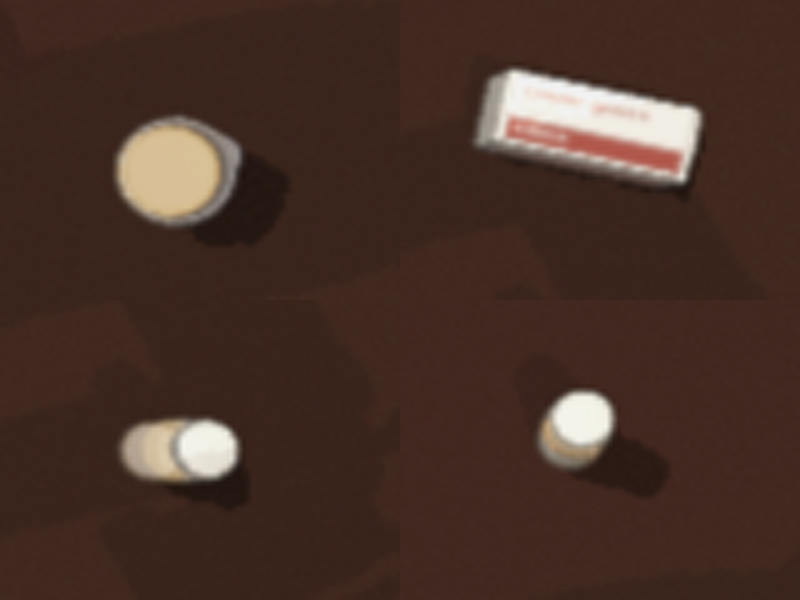

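The crop shows clean tops: v2's cap centre is at about (471.6,308.5), v1's cap at about (346.8,241.3), and beaker_50's rim is centred near (340,313) with its spout to the right. I'll take one more crop for the tray corners.

```bash
python3 - <<'E'
from h import *
f,K,r,t=grab("top")
save(cv2.resize(f[205:335,107:232],None,fx=4.6,fy=4.6,interpolation=cv2.INTER_CUBIC),"tray1.png")
for n,p,z in(("v1",(346.8,241.3),72),("v2",(471.6,308.5),72),("b50",(340,313),58),("b50spout",(353,308.5),58),("v1base",(343.6,246),0),("v2base",(460.4,308.3),0)): print(n,ray(K,r,t,p,z).round(1))
E
```

```text
v1 [[ 559.6 -133.3   72. ]]
v2 [[ 430.9 -382.2   72. ]]
b50 [[ 416.6 -122.6   58. ]]
b50spout [[ 426.1 -148.5   58. ]]
v1base [[ 560.4 -132.1    0. ]]
v2base [[ 432.2 -382.9    0. ]]
```

View pics/tray1.png

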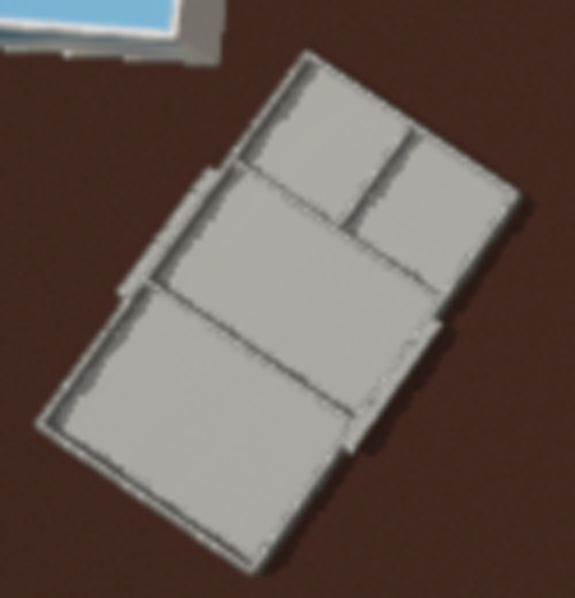

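The tray crop shows handles on the long sides. The outer corners in the crop are at (306,52), (520,195), (255,573) and (40,423), with the small pockets at the upper right.

```bash
python3 - <<'E'
from h import *
f,K,r,t=grab("top")
c=np.array([(306,52),(520,195),(255,573),(40,423)])/4.6+[107,205]-0.4
P=ray(K,r,t,c,14)[:,:2]
# tray coords: A top-left of small end => image upper; y axis small->wide
ctr=P.mean(0); y=(P[2]+P[3]-P[0]-P[1]); yaw=np.degrees(np.arctan2(y[1],y[0]))-90
x=(P[0]+P[3]-P[1]-P[2]); yaw2=np.degrees(np.arctan2(x[1],x[0]))
print(P.round(1),ctr,yaw,yaw2,[np.linalg.norm(P[i]-P[i-1]).round(1) for i in range(4)])
a=np.radians((yaw+yaw2)/2);R=np.array([[np.cos(a),-np.sin(a)],[np.sin(a),np.cos(a)]])
for q in((-29.5,-73),(29.5,-73),(0,-10),(0,63)): print(q,(R@q+ctr).round(1))
E
```

```text
[[614.7 234.2]
 [550.  131.8]
 [376.1 241.7]
 [440.9 342.9]] [495.44324097 237.65444412] 57.85090580181014 57.52833857054328 [np.float64(205.0), np.float64(121.1), np.float64(205.8), np.float64(120.1)]
(-29.5, -73) [541.4 173.7]
(29.5, -73) [572.9 223.6]
(0, -10) [503.9 232.3]
(0, 63) [442.2 271.3]
```

>>> {"method": "send_rows", "body": {
  "motion": [
    {"rz": -0.3,"gripper": -1},
    {"rz": -0.3,"gripper": -1},
    {"rz": -0.3,"gripper": -1},
    {"rz": -0.3,"gripper": -1},
    {"rz": -0.3,"gripper": -1},
    {"rz": -0.3,"gripper": -1},
    {"rz": -0.3,"gripper": -1},
    {"gripper": -1}
  ],
  "grip_force": 10
}}

```text
invalid input at $.motion[0]: expected keys tx, ty, tz, rx, ry, rz, gripper
```

>>> {"method": "send_rows", "body": {
  "motion": [
    {"tx": 0.05,"ty": 0.068,"gripper": -1},
    {"tx": 0.052,"ty": 0.068,"gripper": -1},
    {"tx": 0.052,"ty": 0.068,"gripper": -1},
    {"tx": 0.052,"ty": 0.068,"gripper": -1},
    {"tx": 0.052,"ty": 0.068,"gripper": -1},
    {"gripper": -1},
    {"gripper": -1},
    {"gripper": -1}
  ]
}}

```text
invalid input at $.motion[0]: expected keys tx, ty, tz, rx, ry, rz, gripper
```

All seven keys are required.

>>> {"method": "send_rows", "body": {
  "motion": [
    {"tx": 0,"ty": 0,"tz": 0,"rx": 0,"ry": 0,"rz": -0.3,"gripper": -1},
    {"tx": 0,"ty": 0,"tz": 0,"rx": 0,"ry": 0,"rz": -0.3,"gripper": -1},
    {"tx": 0,"ty": 0,"tz": 0,"rx": 0,"ry": 0,"rz": -0.3,"gripper": -1},
    {"tx": 0,"ty": 0,"tz": 0,"rx": 0,"ry": 0,"rz": -0.3,"gripper": -1},
    {"tx": 0,"ty": 0,"tz": 0,"rx": 0,"ry": 0,"rz": -0.3,"gripper": -1},
    {"tx": 0,"ty": 0,"tz": 0,"rx": 0,"ry": 0,"rz": -0.3,"gripper": -1},
    {"tx": 0,"ty": 0,"tz": 0,"rx": 0,"ry": 0,"rz": -0.3,"gripper": -1},
    {"tx": 0,"ty": 0,"tz": 0,"rx": 0,"ry": 0,"rz": 0,"gripper": -1},
    {"tx": 0,"ty": 0,"tz": 0,"rx": 0,"ry": 0,"rz": 0,"gripper": -1}
  ],
  "grip_force": 10
}}

```text
time_s: 1.38
ee_pos: [259.3, -513.2, 213.9]
ee_rot: [-180.0, -0.0, 89.7]
force: [0.2, -0.3, 0.6]
gripper_width: 91.3
gripper_force: 0.0
```

>>> {"method": "send_rows", "body": {
  "motion": [
    {"tx": 0.05,"ty": 0.068,"tz": 0,"rx": 0,"ry": 0,"rz": 0,"gripper": -1},
    {"tx": 0.052,"ty": 0.068,"tz": 0,"rx": 0,"ry": 0,"rz": 0,"gripper": -1},
    {"tx": 0.052,"ty": 0.068,"tz": 0,"rx": 0,"ry": 0,"rz": 0,"gripper": -1},
    {"tx": 0.052,"ty": 0.068,"tz": 0,"rx": 0,"ry": 0,"rz": 0,"gripper": -1},
    {"tx": 0.052,"ty": 0.068,"tz": 0,"rx": 0,"ry": 0,"rz": 0,"gripper": -1},
    {"tx": 0,"ty": 0,"tz": 0,"rx": 0,"ry": 0,"rz": 0,"gripper": -1},
    {"tx": 0,"ty": 0,"tz": 0,"rx": 0,"ry": 0,"rz": 0,"gripper": -1},
    {"tx": 0,"ty": 0,"tz": 0,"rx": 0,"ry": 0,"rz": 0,"gripper": -1}
  ]
}}

```text
time_s: 2.38
ee_pos: [428.9, -385.5, 214.0]
ee_rot: [-180.0, 0.0, 89.7]
force: [0.5, -0.1, -0.0]
gripper_width: 91.3
gripper_force: 0.0
```

>>> {"method": "send_rows", "body": {
  "motion": [
    {"tx": 0.006,"ty": 0.005,"tz": 0.06,"rx": 0,"ry": 0,"rz": 0,"gripper": -1},
    {"tx": 0,"ty": 0,"tz": 0.08,"rx": 0,"ry": 0,"rz": 0,"gripper": -1},
    {"tx": 0,"ty": 0,"tz": 0.08,"rx": 0,"ry": 0,"rz": 0,"gripper": -1},
    {"tx": 0,"ty": 0,"tz": 0.08,"rx": 0,"ry": 0,"rz": 0,"gripper": -1},
    {"tx": 0,"ty": 0,"tz": 0.05,"rx": 0,"ry": 0,"rz": 0,"gripper": -1},
    {"tx": 0,"ty": 0,"tz": 0.026,"rx": 0,"ry": 0,"rz": 0,"gripper": -1},
    {"tx": 0,"ty": 0,"tz": 0,"rx": 0,"ry": 0,"rz": 0,"gripper": -1},
    {"tx": 0,"ty": 0,"tz": 0,"rx": 0,"ry": 0,"rz": 0,"gripper": -1}
  ]
}}

```text
time_s: 3.38
ee_pos: [432.8, -382.7, 27.1]
ee_rot: [179.9, 0.1, 89.8]
force: [0.4, 0.4, 0.2]
gripper_width: 91.3
gripper_force: 0.0
```

>>> {"method": "send_rows", "body": {
  "motion": [
    {"tx": 0,"ty": 0,"tz": 0,"rx": 0,"ry": 0,"rz": 0,"gripper": 0},
    {"tx": 0,"ty": 0,"tz": 0,"rx": 0,"ry": 0,"rz": 0,"gripper": 0.1},
    {"tx": 0,"ty": 0,"tz": 0,"rx": 0,"ry": 0,"rz": 0,"gripper": 0.2},
    {"tx": 0,"ty": 0,"tz": 0,"rx": 0,"ry": 0,"rz": 0,"gripper": 0.3},
    {"tx": 0,"ty": 0,"tz": 0,"rx": 0,"ry": 0,"rz": 0,"gripper": 0.4},
    {"tx": 0,"ty": 0,"tz": 0,"rx": 0,"ry": 0,"rz": 0,"gripper": 0.6},
    {"tx": 0,"ty": 0,"tz": 0,"rx": 0,"ry": 0,"rz": 0,"gripper": 0.7},
    {"tx": 0,"ty": 0,"tz": 0,"rx": 0,"ry": 0,"rz": 0,"gripper": 0.7},
    {"tx": 0,"ty": 0,"tz": 0,"rx": 0,"ry": 0,"rz": 0,"gripper": 0.7}
  ]
}}

```text
time_s: 4.5
ee_pos: [432.2, -381.8, 25.9]
ee_rot: [-180.0, -0.0, 89.8]
force: [0.6, 0.6, -0.2]
gripper_width: 26.5
gripper_force: 10.0
```

>>> {"method": "send_rows", "body": {
  "motion": [
    {"tx": 0,"ty": 0,"tz": -0.02,"rx": 0,"ry": 0,"rz": 0,"gripper": 0.7},
    {"tx": 0,"ty": 0,"tz": -0.06,"rx": 0,"ry": 0,"rz": 0,"gripper": 0.7},
    {"tx": 0,"ty": 0,"tz": -0.08,"rx": 0,"ry": 0,"rz": 0,"gripper": 0.7},
    {"tx": 0,"ty": 0,"tz": -0.08,"rx": 0,"ry": 0,"rz": 0,"gripper": 0.7},
    {"tx": 0,"ty": 0,"tz": -0.06,"rx": 0,"ry": 0,"rz": 0,"gripper": 0.7},
    {"tx": 0,"ty": 0,"tz": -0.03,"rx": 0,"ry": 0,"rz": 0,"gripper": 0.7},
    {"tx": 0,"ty": 0,"tz": 0,"rx": 0,"ry": 0,"rz": 0,"gripper": 0.7}
  ]
}}

```text
time_s: 5.38
ee_pos: [432.5, -382.1, 191.8]
ee_rot: [179.9, 0.1, 89.8]
force: [-0.0, 1.4, -1.6]
gripper_width: 26.7
gripper_force: 10.0
```

>>> {"method": "send_rows", "body": {
  "motion": [
    {"tx": 0.055,"ty": 0.011,"tz": 0,"rx": 0,"ry": 0,"rz": 0,"gripper": 0.7},
    {"tx": 0.11,"ty": 0.026,"tz": 0,"rx": 0,"ry": 0,"rz": 0,"gripper": 0.7},
    {"tx": 0.11,"ty": 0.026,"tz": 0,"rx": 0,"ry": 0,"rz": 0,"gripper": 0.7},
    {"tx": 0.11,"ty": 0.026,"tz": 0,"rx": 0,"ry": 0,"rz": 0,"gripper": 0.7},
    {"tx": 0.11,"ty": 0.026,"tz": 0,"rx": 0,"ry": 0,"rz": 0,"gripper": 0.7},
    {"tx": 0.11,"ty": 0.026,"tz": 0,"rx": 0,"ry": 0,"rz": 0,"gripper": 0.7},
    {"tx": 0.11,"ty": 0.026,"tz": 0,"rx": 0,"ry": 0,"rz": 0,"gripper": 0.7},
    {"tx": 0.11,"ty": 0.026,"tz": 0,"rx": 0,"ry": 0,"rz": 0,"gripper": 0.7},
    {"tx": 0.11,"ty": 0.026,"tz": 0,"rx": 0,"ry": 0,"rz": 0,"gripper": 0.7},
    {"tx": 0.11,"ty": 0.026,"tz": 0,"rx": 0,"ry": 0,"rz": 0,"gripper": 0.7},
    {"tx": 0.11,"ty": 0.026,"tz": 0,"rx": 0,"ry": 0,"rz": 0,"gripper": 0.7},
    {"tx": 0.055,"ty": 0.011,"tz": 0,"rx": 0,"ry": 0,"rz": 0,"gripper": 0.7}
  ]
}}

```text
time_s: 6.88
ee_pos: [574.7, 225.3, 188.5]
ee_rot: [-179.8, 0.1, 89.9]
force: [0.4, -0.7, -0.2]
gripper_width: 27.1
gripper_force: 10.0
```

>>> {"method": "send_rows", "body": {
  "motion": [
    {"tx": 0,"ty": 0,"tz": 0,"rx": 0,"ry": 0,"rz": 0,"gripper": 0.7},
    {"tx": 0,"ty": 0,"tz": 0,"rx": 0,"ry": 0,"rz": 0,"gripper": 0.7},
    {"tx": 0,"ty": 0,"tz": 0,"rx": 0,"ry": 0,"rz": 0,"gripper": 0.7}
  ]
}}

```text
time_s: 7.25
ee_pos: [575.0, 221.3, 190.6]
ee_rot: [-180.0, 0.0, 89.7]
force: [0.3, -0.0, 0.7]
gripper_width: 26.6
gripper_force: 10.0
```

>>> {"method": "send_rows", "body": {
  "motion": [
    {"tx": 0.005,"ty": -0.004,"tz": 0.04,"rx": 0,"ry": 0,"rz": 0,"gripper": 0.7},
    {"tx": 0,"ty": 0,"tz": 0.08,"rx": 0,"ry": 0,"rz": 0,"gripper": 0.7},
    {"tx": 0,"ty": 0,"tz": 0.08,"rx": 0,"ry": 0,"rz": 0,"gripper": 0.7},
    {"tx": 0,"ty": 0,"tz": 0.06,"rx": 0,"ry": 0,"rz": 0,"gripper": 0.7},
    {"tx": 0,"ty": 0,"tz": 0.03,"rx": 0,"ry": 0,"rz": 0,"gripper": 0.7},
    {"tx": 0,"ty": 0,"tz": 0.016,"rx": 0,"ry": 0,"rz": 0,"gripper": 0.7},
    {"tx": 0,"ty": 0,"tz": 0.006,"rx": 0,"ry": 0,"rz": 0,"gripper": 0.7},
    {"tx": 0,"ty": 0,"tz": 0.004,"rx": 0,"ry": 0,"rz": 0,"gripper": 0.7},
    {"tx": 0,"ty": 0,"tz": 0.002,"rx": 0,"ry": 0,"rz": 0,"gripper": 0.7},
    {"tx": 0,"ty": 0,"tz": 0,"rx": 0,"ry": 0,"rz": 0,"gripper": 0.7},
    {"tx": 0,"ty": 0,"tz": 0,"rx": 0,"ry": 0,"rz": 0,"gripper": 0.7}
  ]
}}

```text
time_s: 8.62
ee_pos: [573.4, 225.3, 32.2]
ee_rot: [180.0, -0.0, 89.8]
force: [-0.0, -0.3, -0.6]
gripper_width: 26.9
gripper_force: 10.0
```

>>> {"method": "send_rows", "body": {
  "motion": [
    {"tx": -0.003,"ty": 0,"tz": 0.002,"rx": 0,"ry": 0,"rz": 0,"gripper": 0.7},
    {"tx": 0,"ty": 0,"tz": 0.002,"rx": 0,"ry": 0,"rz": 0,"gripper": 0.7},
    {"tx": 0,"ty": 0,"tz": 0.001,"rx": 0,"ry": 0,"rz": 0,"gripper": 0.7},
    {"tx": 0,"ty": 0,"tz": 0,"rx": 0,"ry": 0,"rz": 0,"gripper": 0.7},
    {"tx": 0,"ty": 0,"tz": 0,"rx": 0,"ry": 0,"rz": 0,"gripper": 0.7}
  ]
}}

```text
time_s: 9.25
ee_pos: [573.3, 223.6, 29.9]
ee_rot: [180.0, 0.0, 89.8]
force: [-1.0, -0.9, 5.4]
gripper_width: 26.9
gripper_force: 10.0
```

```bash
python3 - <<'E'
from h import *
s=env.state(); print(s["ee_pos"],s["force"])
f,*_=grab("scene"); save(cv2.resize(f[230:430,180:420],None,fx=3,fy=3),"s2.png")
E
```

```text
[573.31891292 223.59324645  29.8912799 ] [-0.97942374 -0.94482132  5.36555762]
```

View pics/s2.png

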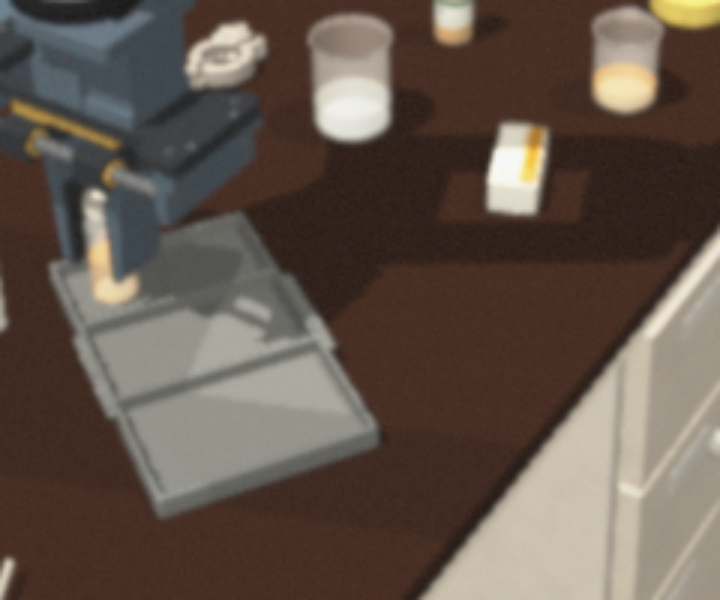

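The picture shows the vial standing in the left (far) small pocket with 5 N of support from the floor. I'll release it and go to the second vial.

>>> {"method": "send_rows", "body": {
  "motion": [
    {"tx": 0,"ty": 0,"tz": 0,"rx": 0,"ry": 0,"rz": 0,"gripper": 0.35},
    {"tx": 0,"ty": 0,"tz": 0,"rx": 0,"ry": 0,"rz": 0,"gripper": 0.2},
    {"tx": 0,"ty": 0,"tz": 0,"rx": 0,"ry": 0,"rz": 0,"gripper": 0},
    {"tx": 0,"ty": 0,"tz": 0,"rx": 0,"ry": 0,"rz": 0,"gripper": 0},
    {"tx": 0,"ty": 0,"tz": -0.03,"rx": 0,"ry": 0,"rz": 0,"gripper": 0},
    {"tx": 0,"ty": 0,"tz": -0.06,"rx": 0,"ry": 0,"rz": 0,"gripper": 0},
    {"tx": 0,"ty": 0,"tz": -0.08,"rx": 0,"ry": 0,"rz": 0,"gripper": 0},
    {"tx": 0,"ty": 0,"tz": -0.08,"rx": 0,"ry": 0,"rz": 0,"gripper": 0},
    {"tx": 0,"ty": 0,"tz": -0.06,"rx": 0,"ry": 0,"rz": 0,"gripper": -1},
    {"tx": 0,"ty": 0,"tz": 0,"rx": 0,"ry": 0,"rz": 0,"gripper": -1}
  ]
}}

```text
time_s: 10.55
ee_pos: [575.0, 224.3, 188.3]
ee_rot: [179.6, -0.1, 89.8]
force: [0.0, 0.8, -0.6]
gripper_width: 62.7
gripper_force: 0.0
```

>>> {"method": "send_rows", "body": {
  "motion": [
    {"tx": -0.05,"ty": -0.003,"tz": 0,"rx": 0,"ry": 0,"rz": 0,"gripper": -1},
    {"tx": -0.1,"ty": -0.004,"tz": 0,"rx": 0,"ry": 0,"rz": 0,"gripper": -1},
    {"tx": -0.1,"ty": -0.004,"tz": 0,"rx": 0,"ry": 0,"rz": 0,"gripper": -1},
    {"tx": -0.1,"ty": -0.004,"tz": 0,"rx": 0,"ry": 0,"rz": 0,"gripper": -1},
    {"tx": -0.1,"ty": -0.004,"tz": 0,"rx": 0,"ry": 0,"rz": 0,"gripper": -1},
    {"tx": -0.1,"ty": -0.004,"tz": 0,"rx": 0,"ry": 0,"rz": 0,"gripper": -1},
    {"tx": -0.1,"ty": -0.004,"tz": 0,"rx": 0,"ry": 0,"rz": 0,"gripper": -1},
    {"tx": -0.06,"ty": 0,"tz": 0,"rx": 0,"ry": 0,"rz": 0,"gripper": -1},
    {"tx": 0,"ty": 0,"tz": 0,"rx": 0,"ry": 0,"rz": 0,"gripper": -1},
    {"tx": 0,"ty": 0,"tz": 0,"rx": 0,"ry": 0,"rz": 0,"gripper": -1},
    {"tx": 0,"ty": 0,"tz": 0,"rx": 0,"ry": 0,"rz": 0,"gripper": -1}
  ]
}}

```text
time_s: 11.92
ee_pos: [558.5, -130.0, 184.2]
ee_rot: [-180.0, -0.0, 89.9]
force: [0.1, -1.0, 0.1]
gripper_width: 90.9
gripper_force: 0.0
```

>>> {"method": "send_rows", "body": {
  "motion": [
    {"tx": -0.006,"ty": 0.003,"tz": 0.03,"rx": 0,"ry": 0,"rz": 0,"gripper": -1},
    {"tx": 0,"ty": 0,"tz": 0.07,"rx": 0,"ry": 0,"rz": 0,"gripper": -1},
    {"tx": 0,"ty": 0,"tz": 0.08,"rx": 0,"ry": 0,"rz": 0,"gripper": -1},
    {"tx": 0,"ty": 0,"tz": 0.07,"rx": 0,"ry": 0,"rz": 0,"gripper": -1},
    {"tx": 0,"ty": 0,"tz": 0.046,"rx": 0,"ry": 0,"rz": 0,"gripper": -1},
    {"tx": 0,"ty": 0,"tz": 0.02,"rx": 0,"ry": 0,"rz": 0,"gripper": -1},
    {"tx": 0,"ty": 0,"tz": 0,"rx": 0,"ry": 0,"rz": 0,"gripper": -1},
    {"tx": 0,"ty": 0,"tz": 0,"rx": 0,"ry": 0,"rz": 0,"gripper": -1},
    {"tx": 0,"ty": 0,"tz": 0,"rx": 0,"ry": 0,"rz": 0,"gripper": -1}
  ]
}}

```text
time_s: 13.05
ee_pos: [560.8, -134.5, 27.4]
ee_rot: [179.9, 0.0, 89.8]
force: [-0.3, -0.2, 0.5]
gripper_width: 91.2
gripper_force: 0.0
```

>>> {"method": "send_rows", "body": {
  "motion": [
    {"tx": 0,"ty": 0,"tz": 0,"rx": 0,"ry": 0,"rz": 0,"gripper": 0},
    {"tx": 0,"ty": 0,"tz": 0,"rx": 0,"ry": 0,"rz": 0,"gripper": 0.1},
    {"tx": 0,"ty": 0,"tz": 0,"rx": 0,"ry": 0,"rz": 0,"gripper": 0.2},
    {"tx": 0,"ty": 0,"tz": 0,"rx": 0,"ry": 0,"rz": 0,"gripper": 0.3},
    {"tx": 0,"ty": 0,"tz": 0,"rx": 0,"ry": 0,"rz": 0,"gripper": 0.4},
    {"tx": 0,"ty": 0,"tz": 0,"rx": 0,"ry": 0,"rz": 0,"gripper": 0.6},
    {"tx": 0,"ty": 0,"tz": 0,"rx": 0,"ry": 0,"rz": 0,"gripper": 0.7},
    {"tx": 0,"ty": 0,"tz": 0,"rx": 0,"ry": 0,"rz": 0,"gripper": 0.7},
    {"tx": 0,"ty": 0,"tz": 0,"rx": 0,"ry": 0,"rz": 0,"gripper": 0.7}
  ]
}}

```text
time_s: 14.18
ee_pos: [560.1, -134.3, 26.4]
ee_rot: [180.0, 0.0, 89.8]
force: [-0.3, 0.1, -0.7]
gripper_width: 26.8
gripper_force: 10.0
```

>>> {"method": "send_rows", "body": {
  "motion": [
    {"tx": 0,"ty": 0,"tz": -0.02,"rx": 0,"ry": 0,"rz": 0,"gripper": 0.7},
    {"tx": 0,"ty": 0,"tz": -0.06,"rx": 0,"ry": 0,"rz": 0,"gripper": 0.7},
    {"tx": 0,"ty": 0,"tz": -0.08,"rx": 0,"ry": 0,"rz": 0,"gripper": 0.7},
    {"tx": 0,"ty": 0,"tz": -0.08,"rx": 0,"ry": 0,"rz": 0,"gripper": 0.7},
    {"tx": 0,"ty": 0,"tz": -0.06,"rx": 0,"ry": 0,"rz": 0,"gripper": 0.7},
    {"tx": 0,"ty": 0,"tz": -0.03,"rx": 0,"ry": 0,"rz": 0,"gripper": 0.7},
    {"tx": 0,"ty": 0,"tz": 0,"rx": 0,"ry": 0,"rz": 0,"gripper": 0.7},
    {"tx": 0,"ty": 0,"tz": 0,"rx": 0,"ry": 0,"rz": 0,"gripper": 0.7}
  ]
}}

```text
time_s: 15.18
ee_pos: [559.2, -134.1, 190.0]
ee_rot: [-179.8, -0.0, 89.8]
force: [-0.2, 0.1, -0.9]
gripper_width: 26.7
gripper_force: 10.0
```

>>> {"method": "send_rows", "body": {
  "motion": [
    {"tx": 0.05,"ty": -0.006,"tz": 0,"rx": 0,"ry": 0,"rz": 0,"gripper": 0.7},
    {"tx": 0.1,"ty": -0.006,"tz": 0,"rx": 0,"ry": 0,"rz": 0,"gripper": 0.7},
    {"tx": 0.11,"ty": -0.006,"tz": 0,"rx": 0,"ry": 0,"rz": 0,"gripper": 0.7},
    {"tx": 0.11,"ty": -0.006,"tz": 0,"rx": 0,"ry": 0,"rz": 0,"gripper": 0.7},
    {"tx": 0.1,"ty": -0.006,"tz": 0,"rx": 0,"ry": 0,"rz": 0,"gripper": 0.7},
    {"tx": 0.1,"ty": -0.006,"tz": 0,"rx": 0,"ry": 0,"rz": 0,"gripper": 0.7},
    {"tx": 0.046,"ty": 0,"tz": 0,"rx": 0,"ry": 0,"rz": 0,"gripper": 0.7},
    {"tx": 0,"ty": 0,"tz": 0,"rx": 0,"ry": 0,"rz": 0,"gripper": 0.7},
    {"tx": 0,"ty": 0,"tz": 0,"rx": 0,"ry": 0,"rz": 0,"gripper": 0.7},
    {"tx": 0,"ty": 0,"tz": 0,"rx": 0,"ry": 0,"rz": 0,"gripper": 0.7}
  ]
}}

```text
time_s: 16.42
ee_pos: [543.1, 172.6, 191.0]
ee_rot: [-180.0, 0.0, 89.7]
force: [0.3, 0.2, -0.8]
gripper_width: 26.8
gripper_force: 10.0
```

>>> {"method": "send_rows", "body": {
  "motion": [
    {"tx": 0.002,"ty": -0.004,"tz": 0.04,"rx": 0,"ry": 0,"rz": 0,"gripper": 0.7},
    {"tx": 0,"ty": 0,"tz": 0.08,"rx": 0,"ry": 0,"rz": 0,"gripper": 0.7},
    {"tx": 0,"ty": 0,"tz": 0.08,"rx": 0,"ry": 0,"rz": 0,"gripper": 0.7},
    {"tx": 0,"ty": 0,"tz": 0.06,"rx": 0,"ry": 0,"rz": 0,"gripper": 0.7},
    {"tx": 0,"ty": 0,"tz": 0.03,"rx": 0,"ry": 0,"rz": 0,"gripper": 0.7},
    {"tx": 0,"ty": 0,"tz": 0.016,"rx": 0,"ry": 0,"rz": 0,"gripper": 0.7},
    {"tx": 0,"ty": 0,"tz": 0.006,"rx": 0,"ry": 0,"rz": 0,"gripper": 0.7},
    {"tx": 0,"ty": 0,"tz": 0.004,"rx": 0,"ry": 0,"rz": 0,"gripper": 0.7},
    {"tx": 0,"ty": 0,"tz": 0.002,"rx": 0,"ry": 0,"rz": 0,"gripper": 0.7},
    {"tx": 0,"ty": 0,"tz": 0,"rx": 0,"ry": 0,"rz": 0,"gripper": 0.7},
    {"tx": 0,"ty": 0,"tz": 0,"rx": 0,"ry": 0,"rz": 0,"gripper": 0.7}
  ]
}}

```text
time_s: 17.8
ee_pos: [541.3, 174.9, 32.7]
ee_rot: [180.0, -0.0, 89.8]
force: [-0.0, -0.2, -0.3]
gripper_width: 26.9
gripper_force: 10.0
```

>>> {"method": "send_rows", "body": {
  "motion": [
    {"tx": -0.001,"ty": 0,"tz": 0.002,"rx": 0,"ry": 0,"rz": 0,"gripper": 0.7},
    {"tx": 0,"ty": 0,"tz": 0.002,"rx": 0,"ry": 0,"rz": 0,"gripper": 0.7},
    {"tx": 0,"ty": 0,"tz": 0.001,"rx": 0,"ry": 0,"rz": 0,"gripper": 0.7},
    {"tx": 0,"ty": 0,"tz": 0,"rx": 0,"ry": 0,"rz": 0,"gripper": 0.7},
    {"tx": 0,"ty": 0,"tz": 0,"rx": 0,"ry": 0,"rz": 0,"gripper": 0.7}
  ]
}}

```text
time_s: 18.42
ee_pos: [541.2, 174.3, 30.4]
ee_rot: [180.0, 0.0, 89.8]
force: [-1.8, -0.8, 5.5]
gripper_width: 26.9
gripper_force: 10.0
```

>>> {"method": "send_rows", "body": {
  "motion": [
    {"tx": 0,"ty": 0,"tz": 0,"rx": 0,"ry": 0,"rz": 0,"gripper": 0.35},
    {"tx": 0,"ty": 0,"tz": 0,"rx": 0,"ry": 0,"rz": 0,"gripper": 0.2},
    {"tx": 0,"ty": 0,"tz": 0,"rx": 0,"ry": 0,"rz": 0,"gripper": 0},
    {"tx": 0,"ty": 0,"tz": 0,"rx": 0,"ry": 0,"rz": 0,"gripper": 0},
    {"tx": 0,"ty": 0,"tz": -0.03,"rx": 0,"ry": 0,"rz": 0,"gripper": 0},
    {"tx": 0,"ty": 0,"tz": -0.06,"rx": 0,"ry": 0,"rz": 0,"gripper": 0},
    {"tx": 0,"ty": 0,"tz": -0.08,"rx": 0,"ry": 0,"rz": 0,"gripper": 0},
    {"tx": 0,"ty": 0,"tz": -0.08,"rx": 0,"ry": 0,"rz": 0,"gripper": 0},
    {"tx": 0,"ty": 0,"tz": -0.06,"rx": 0,"ry": 0,"rz": 0,"gripper": -1},
    {"tx": 0,"ty": 0,"tz": 0,"rx": 0,"ry": 0,"rz": 0,"gripper": -1}
  ]
}}

```text
time_s: 19.68
ee_pos: [542.8, 174.8, 188.5]
ee_rot: [179.6, -0.1, 89.8]
force: [-0.4, 0.1, -0.2]
gripper_width: 62.7
gripper_force: 0.0
```

>>> {"method": "send_rows", "body": {
  "motion": [
    {"tx": -0.057,"ty": 0.008,"tz": 0,"rx": 0,"ry": 0,"rz": 0,"gripper": -1},
    {"tx": -0.1,"ty": 0,"tz": 0,"rx": 0,"ry": 0,"rz": 0,"gripper": -1},
    {"tx": -0.11,"ty": 0,"tz": 0,"rx": 0,"ry": 0,"rz": 0,"gripper": -1},
    {"tx": -0.11,"ty": 0,"tz": 0,"rx": 0,"ry": 0,"rz": 0,"gripper": -1},
    {"tx": -0.11,"ty": 0,"tz": 0,"rx": 0,"ry": 0,"rz": 0,"gripper": -1},
    {"tx": -0.11,"ty": 0,"tz": 0,"rx": 0,"ry": 0,"rz": 0,"gripper": -1},
    {"tx": -0.11,"ty": 0,"tz": 0,"rx": 0,"ry": 0,"rz": 0,"gripper": -1},
    {"tx": -0.11,"ty": 0,"tz": 0,"rx": 0,"ry": 0,"rz": 0,"gripper": -1},
    {"tx": -0.11,"ty": 0,"tz": 0,"rx": 0,"ry": 0,"rz": 0,"gripper": -1},
    {"tx": -0.1,"ty": 0,"tz": 0,"rx": 0,"ry": 0,"rz": 0,"gripper": -1},
    {"tx": -0.1,"ty": 0,"tz": 0,"rx": 0,"ry": 0,"rz": 0,"gripper": -1}
  ]
}}

```text
time_s: 21.05
ee_pos: [542.4, -390.5, 183.6]
ee_rot: [-179.9, -0.1, 89.8]
force: [1.1, 0.2, -0.4]
gripper_width: 91.4
gripper_force: 0.0
```

>>> {"method": "send_rows", "body": {
  "motion": [
    {"tx": 0,"ty": 0,"tz": 0,"rx": 0,"ry": 0,"rz": 0.2,"gripper": -1},
    {"tx": 0,"ty": 0,"tz": 0,"rx": 0,"ry": 0,"rz": 0.18,"gripper": -1},
    {"tx": 0,"ty": 0,"tz": 0,"rx": 0,"ry": 0,"rz": 0,"gripper": -1},
    {"tx": 0,"ty": 0,"tz": 0,"rx": 0,"ry": 0,"rz": 0,"gripper": -1},
    {"tx": 0,"ty": 0,"tz": 0,"rx": 0,"ry": 0,"rz": 0,"gripper": -1}
  ]
}}

```text
time_s: 21.68
ee_pos: [543.2, -388.9, 184.8]
ee_rot: [-180.0, -0.0, 78.5]
force: [0.3, 0.6, 0.3]
gripper_width: 91.5
gripper_force: 0.0
```

```bash
python3 - <<'E'
from h import *
s=env.state(); p=s["ee_pos"];print(p,s["ee_rot"])
f,*_=grab("scene"); save(cv2.resize(f[150:400,170:470],None,fx=2.4,fy=2.4),"s3.png")
a=np.radians(s["ee_rot"][2]); d=np.array([549,-392.5])-p[:2]
print("tx,ty",(d@[np.cos(a),np.sin(a)]/500).round(4),(d@[np.sin(a),-np.cos(a)]/500).round(4),"tz to 11",(p[2]-11)/500)
E
```

```text
[ 543.17607172 -388.94877618  184.82728   ] [-1.79984072e+02 -2.53772898e-03  7.84611922e+01]
tx,ty -0.0046 0.0128 tz to 11 0.3476545599986873
```

View pics/s3.png

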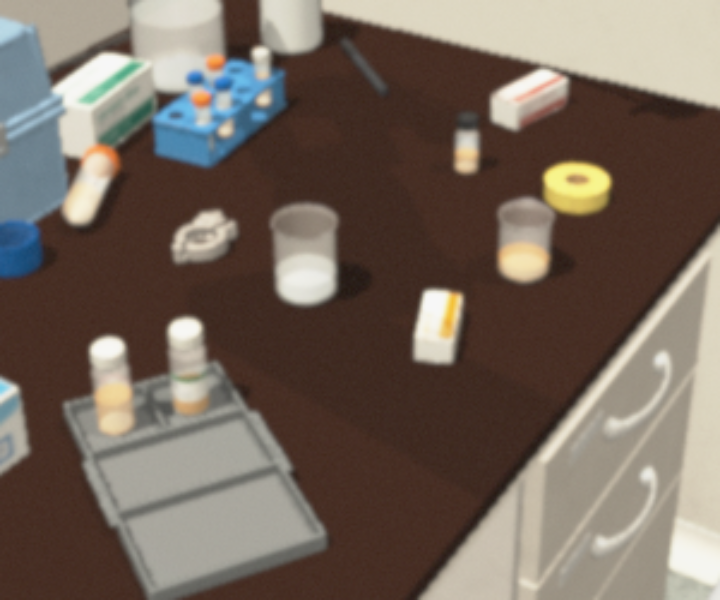

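Both vials stand upright in their pockets (crop (113,390) and (187,365)). Now for the carton.

>>> {"method": "send_rows", "body": {
  "motion": [
    {"tx": -0.005,"ty": 0.013,"tz": 0.04,"rx": 0,"ry": 0,"rz": 0,"gripper": -1},
    {"tx": 0,"ty": 0,"tz": 0.08,"rx": 0,"ry": 0,"rz": 0,"gripper": -1},
    {"tx": 0,"ty": 0,"tz": 0.08,"rx": 0,"ry": 0,"rz": 0,"gripper": -1},
    {"tx": 0,"ty": 0,"tz": 0.08,"rx": 0,"ry": 0,"rz": 0,"gripper": -1},
    {"tx": 0,"ty": 0,"tz": 0.046,"rx": 0,"ry": 0,"rz": 0,"gripper": -1},
    {"tx": 0,"ty": 0,"tz": 0.022,"rx": 0,"ry": 0,"rz": 0,"gripper": -1},
    {"tx": 0,"ty": 0,"tz": 0,"rx": 0,"ry": 0,"rz": 0,"gripper": -1},
    {"tx": 0,"ty": 0,"tz": 0,"rx": 0,"ry": 0,"rz": 0,"gripper": -1},
    {"tx": 0,"ty": 0,"tz": 0,"rx": 0,"ry": 0,"rz": 0,"gripper": -1}
  ]
}}

```text
time_s: 22.85
ee_pos: [549.8, -393.4, 12.2]
ee_rot: [179.9, 0.1, 78.4]
force: [-0.2, -0.0, -0.1]
gripper_width: 91.3
gripper_force: 0.0
```

>>> {"method": "send_rows", "body": {
  "motion": [
    {"tx": 0,"ty": 0,"tz": 0,"rx": 0,"ry": 0,"rz": 0,"gripper": -0.2},
    {"tx": 0,"ty": 0,"tz": 0,"rx": 0,"ry": 0,"rz": 0,"gripper": 0},
    {"tx": 0,"ty": 0,"tz": 0,"rx": 0,"ry": 0,"rz": 0,"gripper": 0.1},
    {"tx": 0,"ty": 0,"tz": 0,"rx": 0,"ry": 0,"rz": 0,"gripper": 0.2},
    {"tx": 0,"ty": 0,"tz": 0,"rx": 0,"ry": 0,"rz": 0,"gripper": 0.3},
    {"tx": 0,"ty": 0,"tz": 0,"rx": 0,"ry": 0,"rz": 0,"gripper": 0.5},
    {"tx": 0,"ty": 0,"tz": 0,"rx": 0,"ry": 0,"rz": 0,"gripper": 0.5},
    {"tx": 0,"ty": 0,"tz": 0,"rx": 0,"ry": 0,"rz": 0,"gripper": 0.5},
    {"tx": 0,"ty": 0,"tz": 0,"rx": 0,"ry": 0,"rz": 0,"gripper": 0.5}
  ],
  "grip_force": 12
}}

```text
time_s: 23.98
ee_pos: [549.1, -393.0, 10.9]
ee_rot: [-180.0, 0.0, 78.4]
force: [-0.0, 0.8, 0.2]
gripper_width: 33.8
gripper_force: 12.0
```

>>> {"method": "send_rows", "body": {
  "motion": [
    {"tx": 0,"ty": 0,"tz": -0.02,"rx": 0,"ry": 0,"rz": 0,"gripper": 0.5},
    {"tx": 0,"ty": 0,"tz": -0.06,"rx": 0,"ry": 0,"rz": 0,"gripper": 0.5},
    {"tx": 0,"ty": 0,"tz": -0.08,"rx": 0,"ry": 0,"rz": 0,"gripper": 0.5},
    {"tx": 0,"ty": 0,"tz": -0.08,"rx": 0,"ry": 0,"rz": 0,"gripper": 0.5},
    {"tx": 0,"ty": 0,"tz": -0.08,"rx": 0,"ry": 0,"rz": 0,"gripper": 0.5},
    {"tx": 0,"ty": 0,"tz": -0.04,"rx": 0,"ry": 0,"rz": 0,"gripper": 0.5},
    {"tx": 0,"ty": 0,"tz": 0,"rx": 0,"ry": 0,"rz": 0.2,"gripper": 0.5},
    {"tx": 0,"ty": 0,"tz": 0,"rx": 0,"ry": 0,"rz": 0.25,"gripper": 0.5},
    {"tx": 0,"ty": 0,"tz": 0,"rx": 0,"ry": 0,"rz": 0.24,"gripper": 0.5},
    {"tx": 0,"ty": 0,"tz": 0,"rx": 0,"ry": 0,"rz": 0,"gripper": 0.5},
    {"tx": 0,"ty": 0,"tz": 0,"rx": 0,"ry": 0,"rz": 0,"gripper": 0.5},
    {"tx": 0,"ty": 0,"tz": 0,"rx": 0,"ry": 0,"rz": 0,"gripper": 0.5}
  ]
}}

```text
time_s: 25.48
ee_pos: [549.1, -393.0, 191.1]
ee_rot: [180.0, 0.0, 57.8]
force: [-0.7, 0.4, -1.1]
gripper_width: 34.1
gripper_force: 12.0
```

```bash
python3 - <<'E'
from h import *
s=env.state(); p=s["ee_pos"];print(p,s["ee_rot"],s["gripper_width"])
f,*_=grab("top"); save(cv2.resize(f[180:340,380:540],None,fx=3,fy=3),"s4.png")
a=np.radians(s["ee_rot"][2]); d=np.array([503.9,232.3])-p[:2]
print("tx,ty",(d@[np.cos(a),np.sin(a)]/500).round(4),(d@[np.sin(a),-np.cos(a)]/500).round(4),d)
E
```

```text
[ 549.0637083  -392.96636678  191.1216052 ] [1.79989015e+02 2.72581451e-03 5.77563359e+01] 34.14825565791849
tx,ty 1.0095 -0.7436 [-45.1637083  625.26636678]
```

View pics/s4.png

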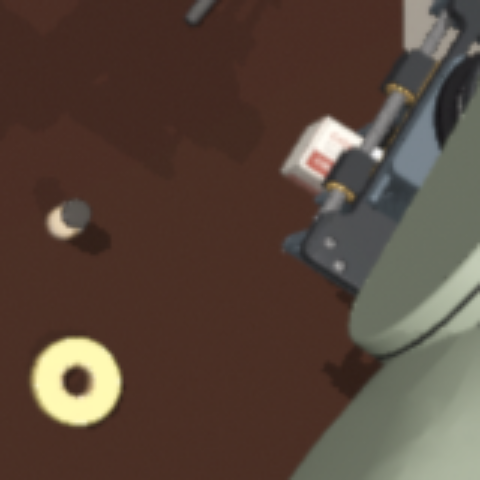

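The carton is held level in the fingers (crop (325,150)); short vial and tape are undisturbed.

>>> {"method": "send_rows", "body": {
  "motion": [
    {"tx": 0.055,"ty": -0.042,"tz": 0,"rx": 0,"ry": 0,"rz": 0,"gripper": 0.5},
    {"tx": 0.09,"ty": -0.066,"tz": 0,"rx": 0,"ry": 0,"rz": 0,"gripper": 0.5},
    {"tx": 0.09,"ty": -0.066,"tz": 0,"rx": 0,"ry": 0,"rz": 0,"gripper": 0.5},
    {"tx": 0.09,"ty": -0.066,"tz": 0,"rx": 0,"ry": 0,"rz": 0,"gripper": 0.5},
    {"tx": 0.09,"ty": -0.066,"tz": 0,"rx": 0,"ry": 0,"rz": 0,"gripper": 0.5},
    {"tx": 0.09,"ty": -0.066,"tz": 0,"rx": 0,"ry": 0,"rz": 0,"gripper": 0.5},
    {"tx": 0.09,"ty": -0.066,"tz": 0,"rx": 0,"ry": 0,"rz": 0,"gripper": 0.5},
    {"tx": 0.09,"ty": -0.066,"tz": 0,"rx": 0,"ry": 0,"rz": 0,"gripper": 0.5},
    {"tx": 0.09,"ty": -0.066,"tz": 0,"rx": 0,"ry": 0,"rz": 0,"gripper": 0.5},
    {"tx": 0.09,"ty": -0.066,"tz": 0,"rx": 0,"ry": 0,"rz": 0,"gripper": 0.5},
    {"tx": 0.09,"ty": -0.066,"tz": 0,"rx": 0,"ry": 0,"rz": 0,"gripper": 0.5},
    {"tx": 0.055,"ty": -0.042,"tz": 0,"rx": 0,"ry": 0,"rz": 0,"gripper": 0.5}
  ]
}}

```text
time_s: 27.02
ee_pos: [504.1, 235.2, 191.1]
ee_rot: [180.0, -0.0, 57.8]
force: [0.5, -0.3, -0.2]
gripper_width: 34.2
gripper_force: 12.0
```

>>> {"method": "send_rows", "body": {
  "motion": [
    {"tx": 0,"ty": 0,"tz": 0,"rx": 0,"ry": 0,"rz": 0,"gripper": 0.5},
    {"tx": 0,"ty": 0,"tz": 0,"rx": 0,"ry": 0,"rz": 0,"gripper": 0.5},
    {"tx": 0,"ty": 0,"tz": 0,"rx": 0,"ry": 0,"rz": 0,"gripper": 0.5},
    {"tx": 0,"ty": 0,"tz": 0,"rx": 0,"ry": 0,"rz": 0,"gripper": 0.5}
  ]
}}

```text
time_s: 27.52
ee_pos: [504.6, 231.7, 191.0]
ee_rot: [180.0, 0.0, 57.6]
force: [0.4, -0.8, -0.3]
gripper_width: 33.5
gripper_force: 12.0
```

```bash
python3 - <<'E'
from h import *
s=env.state(); p=s["ee_pos"];print(p,s["ee_rot"],s["gripper_width"])
a=np.radians(s["ee_rot"][2]); d=np.array([502.5,233.2])-p[:2]
print("tx,ty",(d@[np.cos(a),np.sin(a)]/500).round(4),(d@[np.sin(a),-np.cos(a)]/500).round(4),"tz",(p[2]-17)/500)
E
```

```text
[504.64358865 231.70984058 191.03919423] [1.79988371e+02 4.54184721e-03 5.76246918e+01] 33.48775564638611
tx,ty 0.0002 -0.0052 tz 0.3480783884614763
```

>>> {"method": "send_rows", "body": {
  "motion": [
    {"tx": 0,"ty": -0.005,"tz": 0.04,"rx": 0,"ry": 0,"rz": 0,"gripper": 0.5},
    {"tx": 0,"ty": 0,"tz": 0.08,"rx": 0,"ry": 0,"rz": 0,"gripper": 0.5},
    {"tx": 0,"ty": 0,"tz": 0.08,"rx": 0,"ry": 0,"rz": 0,"gripper": 0.5},
    {"tx": 0,"ty": 0,"tz": 0.07,"rx": 0,"ry": 0,"rz": 0,"gripper": 0.5},
    {"tx": 0,"ty": 0,"tz": 0.04,"rx": 0,"ry": 0,"rz": 0,"gripper": 0.5},
    {"tx": 0,"ty": 0,"tz": 0.024,"rx": 0,"ry": 0,"rz": 0,"gripper": 0.5},
    {"tx": 0,"ty": 0,"tz": 0.008,"rx": 0,"ry": 0,"rz": 0,"gripper": 0.5},
    {"tx": 0,"ty": 0,"tz": 0.004,"rx": 0,"ry": 0,"rz": 0,"gripper": 0.5},
    {"tx": 0,"ty": 0,"tz": 0,"rx": 0,"ry": 0,"rz": 0,"gripper": 0.5},
    {"tx": 0,"ty": 0,"tz": 0,"rx": 0,"ry": 0,"rz": 0,"gripper": 0.5},
    {"tx": 0,"ty": 0,"tz": 0,"rx": 0,"ry": 0,"rz": 0,"gripper": 0.5}
  ]
}}

```text
time_s: 28.9
ee_pos: [502.6, 234.1, 18.3]
ee_rot: [180.0, -0.0, 57.7]
force: [-0.3, 0.1, -0.3]
gripper_width: 33.7
gripper_force: 12.0
```

>>> {"method": "send_rows", "body": {
  "motion": [
    {"tx": 0,"ty": 0,"tz": 0.002,"rx": 0,"ry": 0,"rz": 0,"gripper": 0.5},
    {"tx": 0,"ty": 0,"tz": 0.001,"rx": 0,"ry": 0,"rz": 0,"gripper": 0.5},
    {"tx": 0,"ty": 0,"tz": 0.001,"rx": 0,"ry": 0,"rz": 0,"gripper": 0.5},
    {"tx": 0,"ty": 0,"tz": 0,"rx": 0,"ry": 0,"rz": 0,"gripper": 0.5},
    {"tx": 0,"ty": 0,"tz": 0,"rx": 0,"ry": 0,"rz": 0,"gripper": 0.5}
  ]
}}

```text
time_s: 29.52
ee_pos: [502.4, 234.0, 15.9]
ee_rot: [180.0, 0.0, 57.7]
force: [-0.2, -0.5, -0.1]
gripper_width: 33.9
gripper_force: 12.0
```

```bash
python3 - <<'E'
from h import *
s=env.state(); print(s["ee_pos"],s["force"])
f,*_=grab("scene"); save(cv2.resize(f[230:430,170:370],None,fx=3,fy=3),"s5.png")
E
```

```text
[502.36595853 233.98441493  15.90683121] [-0.23303653 -0.45590003 -0.0826158 ]
```

View pics/s5.png

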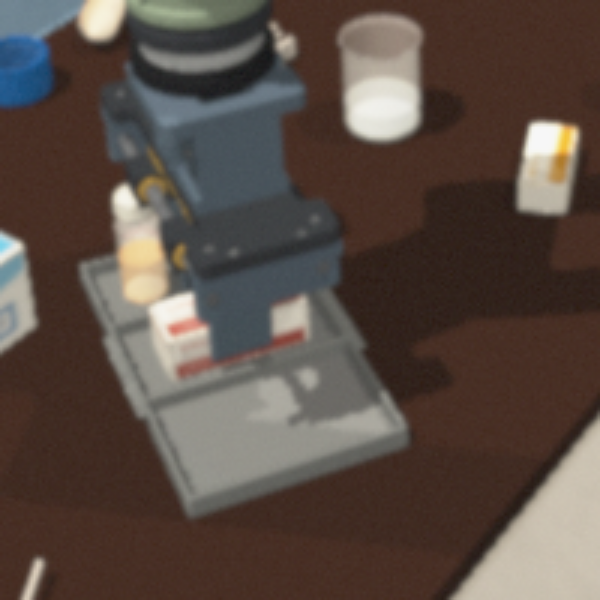

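The carton is inside the middle pocket, about 1 mm above the floor. I'll lower it, release with a small opening and lift away.

>>> {"method": "send_rows", "body": {
  "motion": [
    {"tx": 0,"ty": 0,"tz": 0.001,"rx": 0,"ry": 0,"rz": 0,"gripper": 0.5},
    {"tx": 0,"ty": 0,"tz": 0.001,"rx": 0,"ry": 0,"rz": 0,"gripper": 0.5},
    {"tx": 0,"ty": 0,"tz": 0,"rx": 0,"ry": 0,"rz": 0,"gripper": 0.5},
    {"tx": 0,"ty": 0,"tz": 0,"rx": 0,"ry": 0,"rz": 0,"gripper": 0.5}
  ]
}}

```text
time_s: 30.08
ee_pos: [502.3, 234.0, 14.9]
ee_rot: [180.0, 0.0, 57.7]
force: [0.3, -0.5, -0.2]
gripper_width: 33.7
gripper_force: 12.0
```

>>> {"method": "send_rows", "body": {
  "motion": [
    {"tx": 0,"ty": 0,"tz": 0,"rx": 0,"ry": 0,"rz": 0,"gripper": 0.2},
    {"tx": 0,"ty": 0,"tz": 0,"rx": 0,"ry": 0,"rz": 0,"gripper": 0.1},
    {"tx": 0,"ty": 0,"tz": 0,"rx": 0,"ry": 0,"rz": 0,"gripper": 0},
    {"tx": 0,"ty": 0,"tz": 0,"rx": 0,"ry": 0,"rz": 0,"gripper": 0},
    {"tx": 0,"ty": 0,"tz": -0.03,"rx": 0,"ry": 0,"rz": 0,"gripper": 0},
    {"tx": 0,"ty": 0,"tz": -0.06,"rx": 0,"ry": 0,"rz": 0,"gripper": 0},
    {"tx": 0,"ty": 0,"tz": -0.08,"rx": 0,"ry": 0,"rz": 0,"gripper": 0},
    {"tx": 0,"ty": 0,"tz": -0.08,"rx": 0,"ry": 0,"rz": 0,"gripper": 0},
    {"tx": 0,"ty": 0,"tz": -0.06,"rx": 0,"ry": 0,"rz": 0,"gripper": -1},
    {"tx": 0,"ty": 0,"tz": -0.04,"rx": 0,"ry": 0,"rz": 0,"gripper": -1},
    {"tx": 0,"ty": 0,"tz": 0,"rx": 0,"ry": 0,"rz": 0,"gripper": -1},
    {"tx": 0,"ty": 0,"tz": 0,"rx": 0,"ry": 0,"rz": 0,"gripper": -1}
  ]
}}

```text
time_s: 31.58
ee_pos: [501.8, 233.7, 189.5]
ee_rot: [-180.0, 0.1, 57.7]
force: [-0.7, -0.3, -0.5]
gripper_width: 82.8
gripper_force: 0.0
```

>>> {"method": "send_rows", "body": {
  "motion": [
    {"tx": 0,"ty": 0,"tz": 0,"rx": 0,"ry": 0,"rz": -0.2,"gripper": -1},
    {"tx": 0,"ty": 0,"tz": 0,"rx": 0,"ry": 0,"rz": -0.3,"gripper": -1},
    {"tx": 0,"ty": 0,"tz": 0,"rx": 0,"ry": 0,"rz": -0.3,"gripper": -1},
    {"tx": 0,"ty": 0,"tz": 0,"rx": 0,"ry": 0,"rz": -0.28,"gripper": -1},
    {"tx": 0,"ty": 0,"tz": 0,"rx": 0,"ry": 0,"rz": 0,"gripper": -1},
    {"tx": 0,"ty": 0,"tz": 0,"rx": 0,"ry": 0,"rz": 0,"gripper": -1}
  ]
}}

```text
time_s: 32.33
ee_pos: [502.0, 233.8, 189.2]
ee_rot: [-179.9, 0.0, 90.0]
force: [-0.1, 0.2, 0.1]
gripper_width: 91.5
gripper_force: 0.0
```

>>> {"method": "send_rows", "body": {
  "motion": [
    {"tx": -0.05,"ty": -0.012,"tz": 0,"rx": 0,"ry": 0,"rz": 0,"gripper": -1},
    {"tx": -0.1,"ty": -0.024,"tz": 0,"rx": 0,"ry": 0,"rz": 0,"gripper": -1},
    {"tx": -0.1,"ty": -0.024,"tz": 0,"rx": 0,"ry": 0,"rz": 0,"gripper": -1},
    {"tx": -0.1,"ty": -0.024,"tz": 0,"rx": 0,"ry": 0,"rz": 0,"gripper": -1},
    {"tx": -0.1,"ty": -0.024,"tz": 0,"rx": 0,"ry": 0,"rz": 0,"gripper": -1},
    {"tx": -0.1,"ty": -0.024,"tz": 0,"rx": 0,"ry": 0,"rz": 0,"gripper": -1},
    {"tx": -0.1,"ty": -0.024,"tz": 0,"rx": 0,"ry": 0,"rz": 0,"gripper": -1},
    {"tx": -0.062,"ty": -0.014,"tz": 0,"rx": 0,"ry": 0,"rz": 0,"gripper": -1},
    {"tx": 0,"ty": 0,"tz": 0,"rx": 0,"ry": 0,"rz": 0,"gripper": -1},
    {"tx": 0,"ty": 0,"tz": 0,"rx": 0,"ry": 0,"rz": 0,"gripper": -1},
    {"tx": 0,"ty": 0,"tz": 0,"rx": 0,"ry": 0,"rz": 0,"gripper": -1}
  ]
}}

```text
time_s: 33.7
ee_pos: [418.2, -121.2, 189.9]
ee_rot: [-180.0, -0.0, 90.2]
force: [-0.8, -0.3, -0.5]
gripper_width: 91.1
gripper_force: 0.0
```

```bash
python3 - <<'E'
from h import *
s=env.state(); p=s["ee_pos"];print(p,s["ee_rot"])
f,*_=grab("scene"); save(cv2.resize(f[180:430,170:470],None,fx=2.4,fy=2.4),"s6.png")
E
```

```text
[ 418.19358439 -121.18498596  189.89661001] [-1.79998326e+02 -1.55059383e-02  9.01670197e+01]
```

View pics/s6.png

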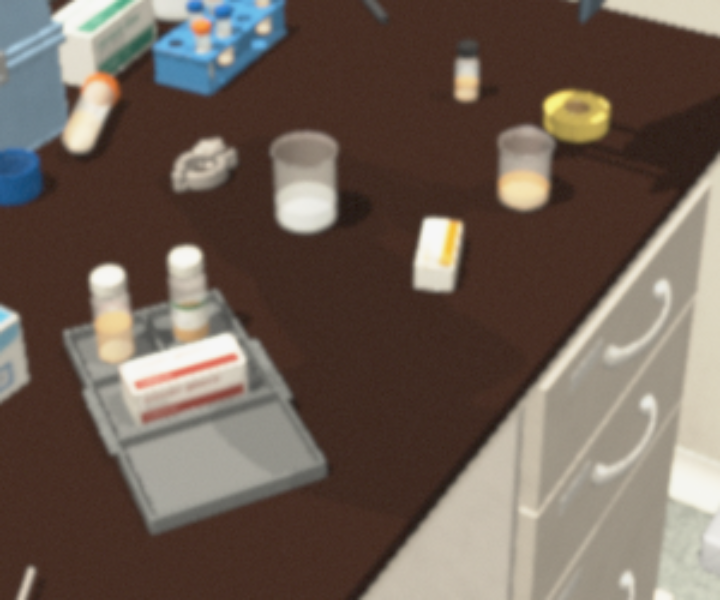

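The carton lies flat in the middle pocket (crop (185,380)), both vials are upright, and the beaker at (525,168) is untouched. Now I'll grasp the beaker.

>>> {"method": "send_rows", "body": {
  "motion": [
    {"tx": -0.001,"ty": -0.002,"tz": 0.04,"rx": 0,"ry": 0,"rz": 0,"gripper": -1},
    {"tx": 0,"ty": 0,"tz": 0.07,"rx": 0,"ry": 0,"rz": 0,"gripper": -1},
    {"tx": 0,"ty": 0,"tz": 0.08,"rx": 0,"ry": 0,"rz": 0,"gripper": -1},
    {"tx": 0,"ty": 0,"tz": 0.07,"rx": 0,"ry": 0,"rz": 0,"gripper": -1},
    {"tx": 0,"ty": 0,"tz": 0.05,"rx": 0,"ry": 0,"rz": 0,"gripper": -1},
    {"tx": 0,"ty": 0,"tz": 0.03,"rx": 0,"ry": 0,"rz": 0,"gripper": -1},
    {"tx": 0,"ty": 0,"tz": 0,"rx": 0,"ry": 0,"rz": 0,"gripper": -1},
    {"tx": 0,"ty": 0,"tz": 0,"rx": 0,"ry": 0,"rz": 0,"gripper": -1},
    {"tx": 0,"ty": 0,"tz": 0,"rx": 0,"ry": 0,"rz": 0,"gripper": -1}
  ]
}}

```text
time_s: 34.88
ee_pos: [417.7, -122.7, 20.7]
ee_rot: [179.9, 0.0, 90.1]
force: [-0.3, -0.9, -0.2]
gripper_width: 91.2
gripper_force: 0.0
```

>>> {"method": "send_rows", "body": {
  "motion": [
    {"tx": 0,"ty": 0,"tz": 0,"rx": 0,"ry": 0,"rz": 0,"gripper": -0.5},
    {"tx": 0,"ty": 0,"tz": 0,"rx": 0,"ry": 0,"rz": 0,"gripper": -0.3},
    {"tx": 0,"ty": 0,"tz": 0,"rx": 0,"ry": 0,"rz": 0,"gripper": -0.2},
    {"tx": 0,"ty": 0,"tz": 0,"rx": 0,"ry": 0,"rz": 0,"gripper": -0.1},
    {"tx": 0,"ty": 0,"tz": 0,"rx": 0,"ry": 0,"rz": 0,"gripper": 0},
    {"tx": 0,"ty": 0,"tz": 0,"rx": 0,"ry": 0,"rz": 0,"gripper": 0.1},
    {"tx": 0,"ty": 0,"tz": 0,"rx": 0,"ry": 0,"rz": 0,"gripper": 0.25},
    {"tx": 0,"ty": 0,"tz": 0,"rx": 0,"ry": 0,"rz": 0,"gripper": 0.25},
    {"tx": 0,"ty": 0,"tz": 0,"rx": 0,"ry": 0,"rz": 0,"gripper": 0.25},
    {"tx": 0,"ty": 0,"tz": 0,"rx": 0,"ry": 0,"rz": 0,"gripper": 0.25}
  ],
  "grip_force": 8
}}

```text
time_s: 36.12
ee_pos: [417.0, -122.7, 19.9]
ee_rot: [180.0, 0.0, 90.1]
force: [0.4, -0.8, -0.3]
gripper_width: 45.3
gripper_force: 8.0
```

>>> {"method": "send_rows", "body": {
  "motion": [
    {"tx": 0,"ty": 0,"tz": -0.02,"rx": 0,"ry": 0,"rz": 0,"gripper": 0.25},
    {"tx": 0,"ty": 0,"tz": -0.05,"rx": 0,"ry": 0,"rz": 0,"gripper": 0.25},
    {"tx": 0,"ty": 0,"tz": -0.07,"rx": 0,"ry": 0,"rz": 0,"gripper": 0.25},
    {"tx": 0,"ty": 0,"tz": -0.07,"rx": 0,"ry": 0,"rz": 0,"gripper": 0.25},
    {"tx": 0,"ty": 0,"tz": -0.06,"rx": 0,"ry": 0,"rz": 0,"gripper": 0.25},
    {"tx": 0,"ty": 0,"tz": -0.03,"rx": 0,"ry": 0,"rz": 0,"gripper": 0.25},
    {"tx": 0,"ty": 0,"tz": 0,"rx": 0,"ry": 0,"rz": 0,"gripper": 0.25},
    {"tx": 0,"ty": 0,"tz": 0,"rx": 0,"ry": 0,"rz": 0,"gripper": 0.25}
  ]
}}

```text
time_s: 37.12
ee_pos: [416.3, -122.4, 169.5]
ee_rot: [-179.9, -0.0, 90.1]
force: [-0.5, -0.5, -0.4]
gripper_width: 45.6
gripper_force: 8.0
```

>>> {"method": "send_rows", "body": {
  "motion": [
    {"tx": 0.04,"ty": 0.003,"tz": 0,"rx": 0,"ry": 0,"rz": 0,"gripper": 0.25},
    {"tx": 0.08,"ty": 0.005,"tz": 0,"rx": 0,"ry": 0,"rz": 0,"gripper": 0.25},
    {"tx": 0.09,"ty": 0.005,"tz": 0,"rx": 0,"ry": 0,"rz": 0,"gripper": 0.25},
    {"tx": 0.09,"ty": 0.005,"tz": 0,"rx": 0,"ry": 0,"rz": 0,"gripper": 0.25},
    {"tx": 0.09,"ty": 0.005,"tz": 0,"rx": 0,"ry": 0,"rz": 0,"gripper": 0.25},
    {"tx": 0.09,"ty": 0.005,"tz": 0,"rx": 0,"ry": 0,"rz": 0,"gripper": 0.25},
    {"tx": 0.09,"ty": 0.005,"tz": 0,"rx": 0,"ry": 0,"rz": 0,"gripper": 0.25},
    {"tx": 0.09,"ty": 0.005,"tz": 0,"rx": 0,"ry": 0,"rz": 0,"gripper": 0.25},
    {"tx": 0.08,"ty": 0.005,"tz": 0,"rx": 0,"ry": 0,"rz": 0,"gripper": 0.25},
    {"tx": 0.05,"ty": 0.004,"tz": 0,"rx": 0,"ry": 0,"rz": 0,"gripper": 0.25},
    {"tx": 0,"ty": 0,"tz": 0,"rx": 0,"ry": 0,"rz": 0,"gripper": 0.25},
    {"tx": 0,"ty": 0,"tz": 0,"rx": 0,"ry": 0,"rz": 0,"gripper": 0.25}
  ]
}}

```text
time_s: 38.62
ee_pos: [439.2, 271.5, 169.1]
ee_rot: [-179.9, 0.1, 90.1]
force: [0.1, -0.7, -0.5]
gripper_width: 45.5
gripper_force: 8.0
```

>>> {"method": "send_rows", "body": {
  "motion": [
    {"tx": 0,"ty": 0,"tz": 0,"rx": 0,"ry": 0,"rz": 0,"gripper": 0.25},
    {"tx": 0,"ty": 0,"tz": 0,"rx": 0,"ry": 0,"rz": 0,"gripper": 0.25}
  ]
}}

```text
time_s: 38.88
ee_pos: [439.8, 271.6, 170.0]
ee_rot: [180.0, 0.0, 90.0]
force: [0.5, 0.2, -0.7]
gripper_width: 45.7
gripper_force: 8.0
```

>>> {"method": "send_rows", "body": {
  "motion": [
    {"tx": 0.002,"ty": 0.001,"tz": 0.03,"rx": 0,"ry": 0,"rz": 0,"gripper": 0.25},
    {"tx": 0,"ty": 0,"tz": 0.06,"rx": 0,"ry": 0,"rz": 0,"gripper": 0.25},
    {"tx": 0,"ty": 0,"tz": 0.07,"rx": 0,"ry": 0,"rz": 0,"gripper": 0.25},
    {"tx": 0,"ty": 0,"tz": 0.06,"rx": 0,"ry": 0,"rz": 0,"gripper": 0.25},
    {"tx": 0,"ty": 0,"tz": 0.04,"rx": 0,"ry": 0,"rz": 0,"gripper": 0.25},
    {"tx": 0,"ty": 0,"tz": 0.02,"rx": 0,"ry": 0,"rz": 0,"gripper": 0.25},
    {"tx": 0,"ty": 0,"tz": 0.006,"rx": 0,"ry": 0,"rz": 0,"gripper": 0.25},
    {"tx": 0,"ty": 0,"tz": 0.002,"rx": 0,"ry": 0,"rz": 0,"gripper": 0.25},
    {"tx": 0,"ty": 0,"tz": 0,"rx": 0,"ry": 0,"rz": 0,"gripper": 0.25},
    {"tx": 0,"ty": 0,"tz": 0,"rx": 0,"ry": 0,"rz": 0,"gripper": 0.25},
    {"tx": 0,"ty": 0,"tz": 0,"rx": 0,"ry": 0,"rz": 0,"gripper": 0.25}
  ]
}}

```text
time_s: 40.25
ee_pos: [440.5, 273.5, 26.3]
ee_rot: [180.0, -0.0, 90.1]
force: [0.2, 0.2, -0.2]
gripper_width: 45.5
gripper_force: 8.0
```

>>> {"method": "send_rows", "body": {
  "motion": [
    {"tx": 0,"ty": 0,"tz": 0.002,"rx": 0,"ry": 0,"rz": 0,"gripper": 0.25},
    {"tx": 0,"ty": 0,"tz": 0.001,"rx": 0,"ry": 0,"rz": 0,"gripper": 0.25},
    {"tx": 0,"ty": 0,"tz": 0.001,"rx": 0,"ry": 0,"rz": 0,"gripper": 0.25},
    {"tx": 0,"ty": 0,"tz": 0,"rx": 0,"ry": 0,"rz": 0,"gripper": 0.25},
    {"tx": 0,"ty": 0,"tz": 0,"rx": 0,"ry": 0,"rz": 0,"gripper": 0.25}
  ]
}}

```text
time_s: 40.88
ee_pos: [440.3, 273.4, 23.9]
ee_rot: [180.0, 0.0, 90.1]
force: [-0.4, -0.7, -0.5]
gripper_width: 45.2
gripper_force: 8.0
```

>>> {"method": "send_rows", "body": {
  "motion": [
    {"tx": 0,"ty": 0,"tz": 0.001,"rx": 0,"ry": 0,"rz": 0,"gripper": 0.25},
    {"tx": 0,"ty": 0,"tz": 0,"rx": 0,"ry": 0,"rz": 0,"gripper": 0.25},
    {"tx": 0,"ty": 0,"tz": 0,"rx": 0,"ry": 0,"rz": 0,"gripper": 0.25}
  ]
}}

```text
time_s: 41.25
ee_pos: [440.4, 273.5, 23.8]
ee_rot: [180.0, -0.0, 90.1]
force: [-1.0, -0.4, 5.3]
gripper_width: 45.7
gripper_force: 8.0
```

The beaker is seated. I'll release it and retreat upwards.

>>> {"method": "send_rows", "body": {
  "motion": [
    {"tx": 0,"ty": 0,"tz": 0,"rx": 0,"ry": 0,"rz": 0,"gripper": -0.05},
    {"tx": 0,"ty": 0,"tz": 0,"rx": 0,"ry": 0,"rz": 0,"gripper": -0.12},
    {"tx": 0,"ty": 0,"tz": 0,"rx": 0,"ry": 0,"rz": 0,"gripper": -0.22},
    {"tx": 0,"ty": 0,"tz": 0,"rx": 0,"ry": 0,"rz": 0,"gripper": -0.22},
    {"tx": 0,"ty": 0,"tz": -0.02,"rx": 0,"ry": 0,"rz": 0,"gripper": -0.22},
    {"tx": 0,"ty": 0,"tz": -0.05,"rx": 0,"ry": 0,"rz": 0,"gripper": -0.22},
    {"tx": 0,"ty": 0,"tz": -0.08,"rx": 0,"ry": 0,"rz": 0,"gripper": -0.22},
    {"tx": 0,"ty": 0,"tz": -0.08,"rx": 0,"ry": 0,"rz": 0,"gripper": -0.22},
    {"tx": 0,"ty": 0,"tz": -0.08,"rx": 0,"ry": 0,"rz": 0,"gripper": -0.22},
    {"tx": 0,"ty": 0,"tz": -0.06,"rx": 0,"ry": 0,"rz": 0,"gripper": -0.22},
    {"tx": 0,"ty": 0,"tz": 0,"rx": 0,"ry": 0,"rz": 0,"gripper": -0.22}
  ]
}}

```text
time_s: 42.62
ee_pos: [441.6, 274.1, 211.4]
ee_rot: [179.7, -0.2, 90.1]
force: [-0.7, 0.1, -0.1]
gripper_width: 56.2
gripper_force: 0.0
```

>>> {"method": "send_rows", "body": {
  "motion": [
    {"tx": -0.06,"ty": 0,"tz": 0,"rx": 0,"ry": 0,"rz": 0,"gripper": -0.22},
    {"tx": -0.1,"ty": 0,"tz": 0,"rx": 0,"ry": 0,"rz": 0,"gripper": -0.22},
    {"tx": -0.1,"ty": 0,"tz": 0,"rx": 0,"ry": 0,"rz": 0,"gripper": -0.22},
    {"tx": -0.1,"ty": 0,"tz": 0,"rx": 0,"ry": 0,"rz": 0,"gripper": -0.22},
    {"tx": -0.1,"ty": 0,"tz": 0,"rx": 0,"ry": 0,"rz": 0,"gripper": -0.22},
    {"tx": -0.1,"ty": 0,"tz": 0,"rx": 0,"ry": 0,"rz": 0,"gripper": -0.22},
    {"tx": -0.1,"ty": 0,"tz": 0,"rx": 0,"ry": 0,"rz": 0,"gripper": -0.22},
    {"tx": -0.06,"ty": 0,"tz": 0,"rx": 0,"ry": 0,"rz": 0,"gripper": -0.22},
    {"tx": 0,"ty": 0,"tz": 0,"rx": 0,"ry": 0,"rz": 0,"gripper": -0.22},
    {"tx": 0,"ty": 0,"tz": 0,"rx": 0,"ry": 0,"rz": 0,"gripper": -0.22}
  ]
}}

```text
time_s: 43.88
ee_pos: [440.3, -86.0, 207.7]
ee_rot: [-179.9, -0.0, 90.1]
force: [0.0, 0.1, 0.1]
gripper_width: 55.3
gripper_force: 0.0
```

```bash
python3 - <<'E'
from h import *
f,*_=grab("scene"); g,*_=grab("top")
save(np.hstack([cv2.resize(f[170:420,170:420],(400,400)),cv2.resize(g[205:335,105:235],(400,400))]),"s7.png")
E
```

```text
(no output)
```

View pics/s7.png

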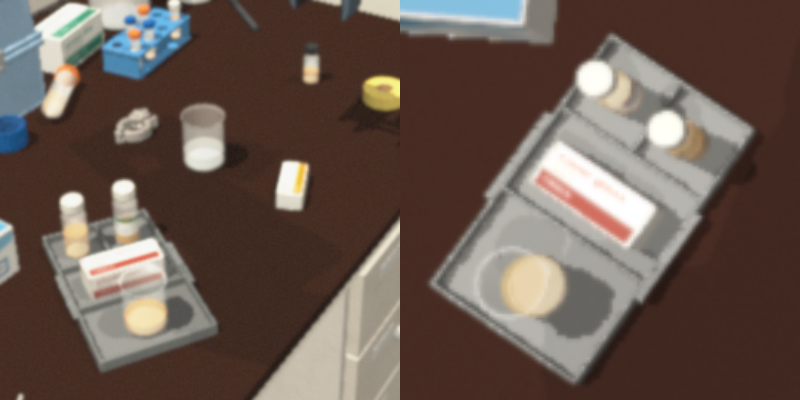

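Both views show the vials upright in the small pockets, the carton flat in the middle pocket and the beaker upright in the wide one. The bystanders haven't moved.

```bash
python3 -c "
from workcell import env
print(env.job_done())"
```

```text
the job is handed in; nothing more can be done
None
```

The tray is packed and handed in at about 44 s of the 131 s: both tall vials are upright in the small pockets, the larger carton is flat in the middle pocket, and the smaller beaker is upright in the wide pocket, with nothing else moved.

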